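# Close the label printer and hold its recessed setup button

## Task

A fresh roll of box labels has been put into the label printer on the boot-finishing bench. Swing the printer's cover fully shut, then take the blunt pin stylus (not the awl) from the wooden tool block, reach its pin through the small round hole in the printer's front panel and press the recessed button down to the bottom. Finish while still gripping the stylus and holding the button down with it; do not press the button while the cover is open, and leave the awl, boot, spare roll and polish tin where they are.

Things in the scene. Friction and masses are not known exactly. Their poses are not given: they have to be found in the camera images.
- printer: Desktop label printer, fixed, 220 deep (x) x 190 wide (y) x 160 mm high when shut. Origin under its middle, z up, -x its front, facing the robot. Level light grey front panel (its x -110 to -50, full width, 85 mm above the bench) with, from +y to -y: three tiny lamps, a flat dark feed key 26 mm across (unused), the small button hole. Behind it the bay with the roll, under the cover.
- cover (a joint): Cover angle (rad): 0 = fully shut (stop), 1.6 = wide open; starts at 0.85 to 1.25. Light grey shell 155 long, 190 wide, 75 mm tall, 0.35 kg, hinged along the printer's rear (axis along printer y), swinging up and back. Its stiff hinge (0.45 N m) holds it at any angle: push it all the way down, with 2 to 6 N on its outer top face near the front edge.
- cover_hinge (a point): Point on the cover's hinge axis at mid width, fixed in the printer 105 mm behind its middle (printer +x) and 85 mm above the bench.
- cover_front (a point): Point to push: on the cover's flat outer top face at mid width, 35 mm short of its front edge. At cover angle a it lies from the hinge, in printer axes, at x = -120 cos a + 75 sin a, z = 120 sin a + 75 cos a (mm); shut, it is 160 mm above the bench. Its z axis is the face's outward normal, its x axis points to the hinge end.
- button_hole (a point): Centre of the mouth of the round hole, flush with the front panel 85 mm above the bench, 80 mm in front of the printer's middle and 55 mm to its -y side. The hole is 12 mm across with a vertical axis, too small for a finger; the top of the button lies 12 mm below the mouth when not pressed.
- hold_button: The black round cap of the recessed button, 10 mm across, inside the hole. Origin at the middle of its top face: 73 mm above the bench when not pressed, 68 mm when fully down against its stop (5 mm of travel, straight down). A spring pushes back with 1.5 N at the start and 4 N at the bottom, and returns it when let go.
- tool_block: Wooden tool block fixed to the bench, 75 (x) x 170 (y) x 55 mm high, origin under its middle. Two vertical holes 8 mm across and 47 mm deep at y = -45 and +45 mm on its centre line; the stylus stands in one and the awl in the other, either way round.
- stylus: Blunt pin stylus, upright in the tool block, handle up. Slim straight round metal handle 14 mm in diameter, 90 mm long, with fine dark rings; below it a steel pin 5 mm in diameter, 40 mm long, flat end. Origin at the centre of the pin's end, z up along the stylus; about 70 g. In the block the handle's shoulder rests on the block's top and the handle reaches 145 mm above the bench.
- stylus_grip (a point): Point on the stylus axis in the handle, 95 mm above the end of the pin (55 mm above the block's top while it stands there): good place to grip.
- awl: Bystander. Awl with a pear-shaped wooden handle, 39 mm across at its thickest, on a brass ferrule; stands upright in the other hole of the block, reaching 143 mm above the bench. Origin at the end of its blade, z up.
- boot: Bystander. Brown ankle boot, 290 x 105 x 165 mm, standing on the bench at the robot's right. Origin under its middle.
- spare_roll: Bystander. Spare roll of labels standing on end, 100 mm across, 104 mm high, at the robot's left. Origin under its middle.
- polish_tin: Bystander. Flat round tin, 76 mm across, 32 mm high, beyond the printer and the block. Origin under its middle.

How it is judged:
By the outcome, as a careful person would: the job done as asked, in the order asked, and still so for the second after the job is handed in, while the arm keeps its last pose, push and grip.
It also fails if it takes over 72 s, if anything falls off the work surface, if the arm or the gripper's body presses on something with over 40 N, if the wrist force passes 120 N, or if a joint passes its speed limit or range.

## Robot

A 7-joint arm with a two-finger parallel gripper is mounted at the origin on the work surface. World frame = base frame: x ahead of the robot, y to its left, z up, the work surface at z = 0. Lengths are in mm, angles in rad, forces in N, time in s.
With the tool pointing down it reaches from about 400 to 925 mm from the base axis. Payload 4.1 kg.
Tool frame: the origin (TCP) lies on the centre line of the jaws, within the pads' length; the fingertips stand 17 mm ahead of it and the grasp point (between the pads) lies 2 mm behind it; z points along the fingers, y is the direction in which the jaws open and shut (so a half turn about z gives the same grasp; the last joint's range is limited). The gripper opens to 85 mm and grips with 20 to 120 N. Pads are 22 mm wide; open, the fingers measure 114 mm over their backs; the gripper's body (76 mm by 85 mm) begins 54 mm behind the grasp point. The pads swing forward as they close: fully open they stand 13 mm farther back than shut.
Start: joints at [1.028, 0.398, 0.045, 1.537, -0.019, 1.207, -0.051], TCP at [279.133, -587.049, 248.347] pointing down, gripper open.
Joint ranges: [-2.82, 2.82], [-0.49, 2.23], [-1.37, 1.46], [0, 2.46], [-1.36, 4.5], [0.23, 2], [-2.94, 2.94]. Speed limits (rad/s): [2.57, 2.57, 3.14, 3.14, 3.14, 3.14, 3.14].

## Interface

Orientations are given as a unit quaternion [x, y, z, w].
In Python, from station import arm gives the robot as it stands. The module is installed in compiled form; this text tells all that it offers.
- The arm moves only by the shell command python3 -m inch 'ROWS' [OPENING]. ROWS is JSON, a list of rows, each an object with "travel": the shift along the tool's x, y, z in cm, a list of three; "delta_rot": the turn, a rotation vector about the tool's x, y, z in rad, a list of three. A call has 1 to 8 rows; each row shifts and turns the pose as measured when the row begins, along the tool's axes as they then stand; what a row does not reach is not made up. A row lasts 1/10 s, in which the tool goes at most 50 mm and 8.59 degrees, less where a joint would pass 70% of its speed; a pose out of reach is approached as far as the arm can. A call is refused whole if a number of a shift passes 5 or a number of a turn 0.15, either way. A call with a gripper value outside its range is refused whole. OPENING is the closure in counts, from 0 (fully open) to 255 (shut), set as the call begins (- or left out, the last holds). The fingers move at their own pace and stop on an object; the grip force is fixed at half the most. Time passes only in rows, so rows that do not move let the fingers close. It gives the time, the measured TCP pose, the force and the opening at its end, in the units of the state.
- arm.read_state(): the state, without advancing time (a new reading comes with each control period).
- arm.read_camera(name): name is "side" or "top" or "wrist"; returns a dict with "frame" (400x640x3 uint8, red, green, blue), "fov_y" (degrees; the focal length in pixels is half the picture's height over the tangent of half this angle, whatever the lens; pixels are square), "cx", "cy" (the principal point, pixels), "eye" and "rotation" of the camera in the world. Camera axes: x right, y down, z forward; pixel columns grow to the right and rows downward; lengths in mm; the calibration is good to about 2 mm. A picture is of the moment at which its call begins. There is no depth.
- arm.sign_off(): hands the job in, once; it reports no verdict.
Trained networks look in the newest picture that a camera, given by its name, has taken for a name from the list of things; names that differ only in an ending like _2 or _b are one class to them, and where a whole thing is asked for, a point or a joint stands for the part that bears it (a point fixed in the world has none). Each returns a list of dicts, best first, with "score" (0 to 1); they miss things now and then, are a little off and sometimes report something else, mostly with a low value. They report only what shows in the picture. A call takes as long as a camera call.
- arm.spot_in(name, camera): "point" ([x, y, z] in mm, in the coordinates of the camera as it stood for that picture, good to about 4 mm: the middle of the surface that is visible of it).
- arm.silhouettes(name, camera): "region" (400x640 bool, what is visible of it).
- arm.pinpoint(name, camera): "point" ([x, y, z] in mm, in the coordinates of the camera as it stood for that picture, good to about 4 mm: a listed point, or the origin of a listed thing).
The state is a dict: "clock": time; "q": joint angles; "joint_velocities": joint speeds; "tau": joint torques, N m; "ee_pos": TCP position; "ee_rot": TCP orientation; "ft_force": force on the tool from outside, world axes, zero at the start; "torque": the same for the moment, N m; "finger_gap": finger opening in mm.
Only numpy, scipy, OpenCV 4.12 (cv2) and the standard library are available. Lean on these libraries where they do the work, as an engineer would, in place of code of your own. Each camera call takes 0.05 s, during which the arm holds its last target.

## Working session

There is one attempt and no reset: what is moved stays moved. The work goes in short steps, Python scripts to look and compute and a shell command to move; the robot and the scene stay as the last step left them, time stands still between calls to the robot, and variables do not carry over. Pictures are saved under pics/ and viewed, and the job is handed in when it is done.

```bash
mkdir -p pics; cat > h.py <<'E'
from station import arm
import numpy as np, cv2
from scipy.spatial.transform import Rotation as R
def Rm(r):
    r=np.array(r,float)
    return r if r.shape==(3,3) else R.from_quat(r).as_matrix()
def w(c,p): return Rm(c["rotation"])@np.array(p)+np.array(c["eye"])
def pix(c,P):
    p=Rm(c["rotation"]).T@(np.array(P)-np.array(c["eye"])); f=200/np.tan(np.radians(c["fov_y"])/2)
    return p[0]/p[2]*f+c["cx"],p[1]/p[2]*f+c["cy"]
def ray(c,u,v,z):
    f=200/np.tan(np.radians(c["fov_y"])/2)
    d=Rm(c["rotation"])@np.array([(u-c["cx"])/f,(v-c["cy"])/f,1]); e=np.array(c["eye"])
    return e+d*(z-e[2])/d[2]
def save(c,n): cv2.imwrite("pics/"+n,c["frame"][:,:,::-1])
E
python3 - <<'E'
from h import *
np.set_printoptions(precision=1,suppress=True)
s=arm.read_state(); print(s)
for cam in ["side","top"]:
    c=arm.read_camera(cam); save(c,cam+"0.png"); print(cam,c["eye"],c["fov_y"])
    for n in ["printer","cover_hinge","cover_front","button_hole","tool_block","stylus","stylus_grip","awl","boot","spare_roll","polish_tin"]:
        for r in arm.pinpoint(n,cam)[:2]: print(n,round(r["score"],2),w(c,r["point"]))
E
```

```text
{'clock': 0.0, 'q': array([ 1. ,  0.4,  0. ,  1.5, -0. ,  1.2, -0.1]), 'joint_velocities': array([ 0.,  0.,  0., -0., -0., -0., -0.]), 'tau': array([ -0. , -47.5,   1.4, -25.4,   0. ,   0. ,  -0. ]), 'ee_pos': array([ 278.9, -586.5,  247.3]), 'ee_rot': array([ 1. ,  0.2, -0. , -0. ]), 'ft_force': array([0.4, 0.2, 0.8]), 'torque': array([-0. , -0. , -0.1]), 'finger_gap': 85.50305282780329}
side [296.  739.  853.7] 57.67988169838859
cover_front 0.66 [ 632.5 -176.5  225. ]
button_hole 0.87 [ 464.7 -252.9   84.4]
tool_block 0.92 [507.4 158.3   3.3]
stylus 0.7 [513.9 205.   12.2]
stylus_grip 0.71 [513.1 201.2 110.7]
stylus_grip 0.58 [ 589.1 -478.8    0.7]
awl 0.72 [502.6 115.6  15. ]
boot 0.92 [ 592.  -478.3   -4.9]
polish_tin 0.89 [764.9 -17.4  -1.3]
top [ 449.2  -17.9 1295.4] 50.56672264591208
printer 0.73 [ 537.  -188.1    0.1]
cover_hinge 0.34 [768.  -14.6   8.2]
cover_front 0.59 [ 636.6 -172.1  231. ]
button_hole 0.76 [ 464.5 -254.4   86.9]
tool_block 0.72 [508.6 161.1  -5. ]
tool_block 0.55 [456.4 503.6   0.5]
stylus 0.37 [514.1 203.5  17.7]
stylus_grip 0.54 [512.5 202.9 111.6]
awl 0.49 [503.8 117.3  17.2]
boot 0.87 [ 597.1 -480.4   -2.7]
spare_roll 0.91 [457.6 498.8   0.6]
spare_roll 0.73 [ 537.6 -191.1    4.4]
polish_tin 0.68 [768.3 -18.2   4. ]
```

View pics/side0.png

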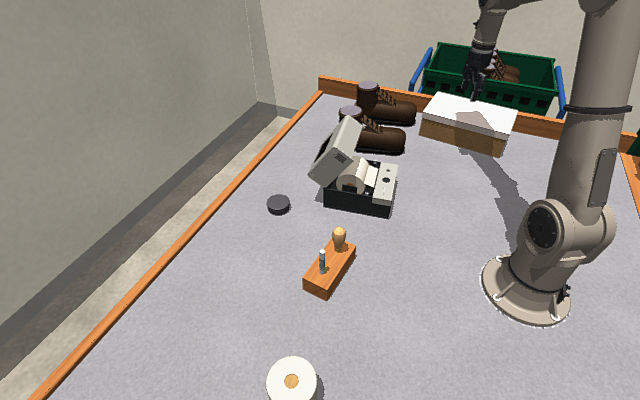

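View pics/top0.png

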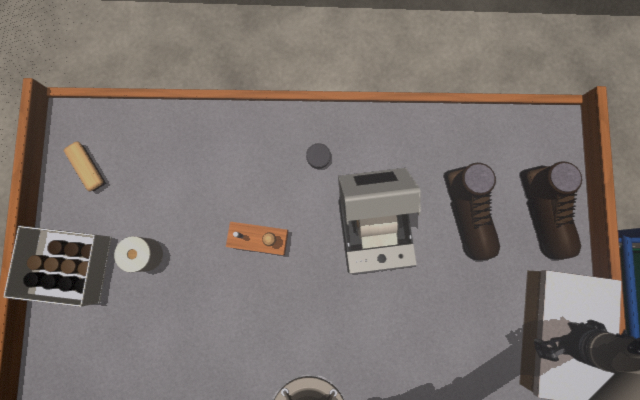

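```bash
python3 - <<'E'
from h import *
np.set_printoptions(precision=3,suppress=True)
s=arm.read_state(); M=R.from_quat(s["ee_rot"]).as_matrix(); print(s["q"],M)
for cam,(x0,x1,y0,y1) in {"top":(325,435,160,280),"side":(295,405,105,305)}.items():
    c=arm.read_camera(cam); k=5 if cam=="top" else 3
    f=c["frame"][y0:y1,x0:x1]; cv2.imwrite(f"pics/{cam}_z.png",cv2.resize(f,None,fx=k,fy=k,interpolation=cv2.INTER_CUBIC)[:,:,::-1])
    for n in ["button_hole","cover_front","stylus_grip","printer"]:
        for r in arm.pinpoint(n,cam)[:1]: print(cam,n,w(c,r["point"]))
    print(pix(c,[464.6,-253.7,85]))
E
```

```text
[ 1.028  0.398  0.045  1.537 -0.019  1.207 -0.051] [[ 0.903  0.429  0.   ]
 [ 0.429 -0.903 -0.   ]
 [-0.     0.    -1.   ]]
top button_hole [ 461.73  -256.934   87.628]
top cover_front [ 636.645 -173.667  228.71 ]
top stylus_grip [509.84  201.287 113.494]
top printer [ 536.502 -188.807    2.331]
(np.float64(399.9870911442789), np.float64(255.24121006716157))
side button_hole [ 463.509 -255.494   83.111]
side cover_front [ 635.27  -177.583  226.206]
side stylus_grip [513.542 205.44  111.723]
side printer [ 535.227 -189.775    0.578]
(np.float64(386.4524057269446), np.float64(169.58020922902594))
```

View pics/top_z.png

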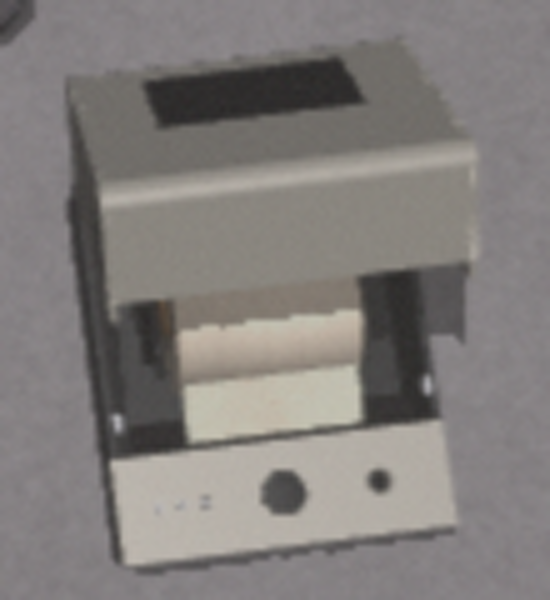

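View pics/side_z.png

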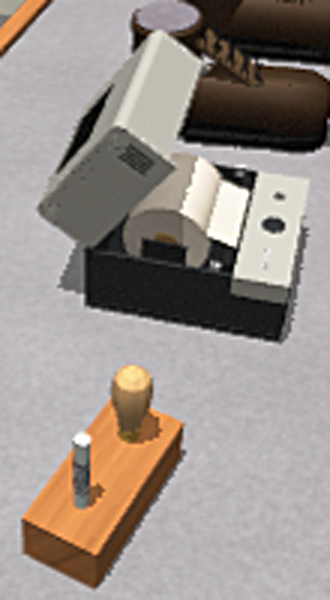

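```bash
python3 -m inch '[{"travel":[0,0,-4],"delta_rot":[0,0,0.115]},{"travel":[0,0,-4],"delta_rot":[0,0,0.115]},{"travel":[0,0,-3],"delta_rot":[0,0,0.115]},{"travel":[3.5,-3,0],"delta_rot":[0,0,0]},{"travel":[3.5,-3,0],"delta_rot":[0,0,0]},{"travel":[3.5,-3,0],"delta_rot":[0,0,0]},{"travel":[3.5,-3,0],"delta_rot":[0,0,0]}]' 255
cat > t.py <<'E'
import sys
from h import *
np.set_printoptions(precision=3,suppress=True)
s=arm.read_state(); M=R.from_quat(s["ee_rot"]).as_matrix()
print(s["clock"],s["ee_pos"],s["ft_force"],s["finger_gap"]); print("x",M[:,0],"z",M[:,2])
if len(sys.argv)>3: print("cm:",M.T@(np.array(list(map(float,sys.argv[1:4])))-s["ee_pos"])/10)
E
python3 t.py 671 -175 350
```

```text
clock: 2.4
ee_pos: [404.2, -459.8, 362.1]
ee_rot: [0.999, 0.032, -0.002, 0.002]
ft_force: [1.0, -0.0, 0.2]
finger_gap: 0.1
2.4 [ 404.208 -459.82   362.069] [ 0.991 -0.049  0.196] 0.06597944602840342
x [ 0.998  0.064 -0.004] z [-0.003 -0.004 -1.   ]
cm: [ 28.463 -26.707   1.009]
```

```bash
python3 -m inch '[{"travel":[3.6,-3.4,0],"delta_rot":[0,0,0]},{"travel":[3.6,-3.4,0],"delta_rot":[0,0,0]},{"travel":[3.6,-3.4,0],"delta_rot":[0,0,0]},{"travel":[3.6,-3.4,0],"delta_rot":[0,0,0]},{"travel":[3.6,-3.4,0],"delta_rot":[0,0,0]},{"travel":[3.6,-3.4,0],"delta_rot":[0,0,0]},{"travel":[3.6,-3.4,0],"delta_rot":[0,0,0]},{"travel":[3.3,-3,0],"delta_rot":[0,0,0]}]' 
python3 t.py 671 -175 242
python3 - <<'E'
from h import *
for cam in ["side","top"]: save(arm.read_camera(cam),cam+"1.png")
E
```

```text
clock: 3.2
ee_pos: [674.7, -168.5, 362.1]
ee_rot: [1.0, 0.031, 0.0, 0.003]
ft_force: [0.9, 0.5, 0.3]
finger_gap: 0.2
3.2 [ 674.676 -168.451  362.142] [0.864 0.475 0.327] 0.17472367841229727
x [0.998 0.062 0.   ] z [ 0.001 -0.007 -1.   ]
cm: [-0.41   0.55  12.018]
```

View pics/side1.png

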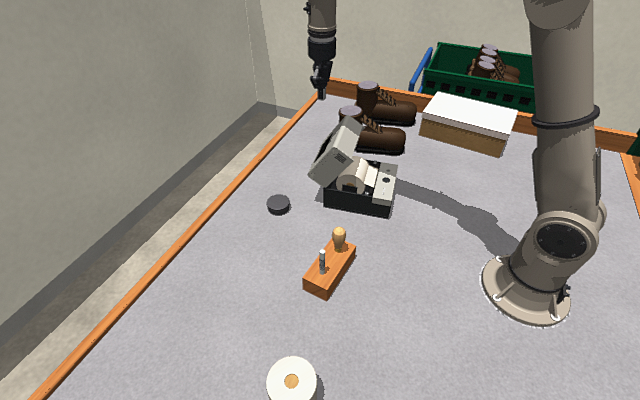

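```bash
python3 -m inch '[{"travel":[0,0.2,4],"delta_rot":[0,0,0]},{"travel":[0,0.2,4],"delta_rot":[0,0,0]},{"travel":[0,0.1,3],"delta_rot":[0,0,0]},{"travel":[-1,0,0.5],"delta_rot":[0,0,0]},{"travel":[-1,0,0],"delta_rot":[0,0,0]}]' 
python3 t.py 671 -175 242
```

```text
clock: 3.8
ee_pos: [659.7, -166.2, 241.1]
ee_rot: [0.999, 0.039, 0.002, 0.0]
ft_force: [-0.2, -0.3, 0.8]
finger_gap: 0.2
3.8 [ 659.663 -166.233  241.117] [-0.171 -0.275  0.765] 0.2146868337850552
x [0.997 0.079 0.004] z [ 0.004 -0.001 -1.   ]
cm: [ 1.061  0.963 -0.083]
```

```bash
python3 -m inch '[{"travel":[-0.8,0.3,0],"delta_rot":[0,0,0]},{"travel":[-1.4,0.2,0.1],"delta_rot":[0,0,0]},{"travel":[-1.4,0.1,0.2],"delta_rot":[0,0,0]},{"travel":[-1.4,0.1,0.3],"delta_rot":[0,0,0]},{"travel":[-1.4,0,0.5],"delta_rot":[0,0,0]}]' 
python3 t.py 619 -180 230
python3 - <<'E'
from h import *
for cam in ["side","top"]: save(arm.read_camera(cam),cam+"2.png")
E
```

```text
clock: 4.3
ee_pos: [600.5, -178.6, 233.1]
ee_rot: [0.999, 0.04, 0.011, 0.0]
ft_force: [3.3, 1.4, 0.7]
finger_gap: 0.4
4.3 [ 600.482 -178.623  233.148] [3.34  1.366 0.663] 0.4192270887979148
x [0.997 0.08  0.022] z [ 0.022  0.    -1.   ]
cm: [1.828 0.284 0.356]
```

View pics/side2.png

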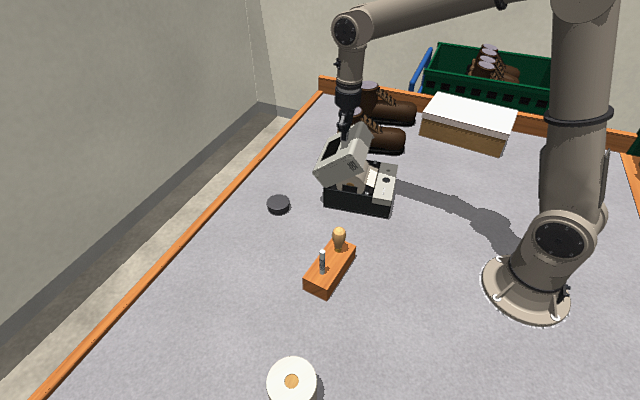

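```bash
python3 -m inch '[{"travel":[-1.3,0,0.6],"delta_rot":[0,0,0]},{"travel":[-1.2,0,0.8],"delta_rot":[0,0,0]},{"travel":[-1.1,0,0.9],"delta_rot":[0,0,0]},{"travel":[-1,0,1],"delta_rot":[0,0,0]},{"travel":[-0.9,0,1],"delta_rot":[0,0,0]}]' 
python3 t.py 530 -189 177
```

```text
clock: 4.9
ee_pos: [549.6, -186.4, 197.3]
ee_rot: [0.999, 0.039, 0.016, 0.003]
ft_force: [-4.2, 0.7, 5.9]
finger_gap: 0.1
4.9 [ 549.577 -186.397  197.304] [-4.232  0.744  5.89 ] 0.09764316282703091
x [0.996 0.077 0.032] z [ 0.032 -0.005 -0.999]
cm: [-2.036  0.093  1.967]
```

```bash
python3 -m inch '[{"travel":[-0.9,0,0.9],"delta_rot":[0,0,0]},{"travel":[-0.8,0,0.9],"delta_rot":[0,0,0]},{"travel":[-0.4,0,0.5],"delta_rot":[0,0,0]}]' 
python3 t.py 530 -189 177
```

```text
clock: 5.2
ee_pos: [532.2, -188.8, 177.0]
ee_rot: [0.999, 0.038, 0.02, 0.004]
ft_force: [-3.4, 5.6, 28.8]
finger_gap: -0.2
5.2 [ 532.168 -188.839  176.957] [-3.436  5.607 28.764] -0.206365779360807
x [0.996 0.077 0.04 ] z [ 0.041 -0.006 -0.999]
cm: [-0.217 -0.    -0.013]
```

```bash
python3 -m inch '[{"travel":[0,0,-0.2],"delta_rot":[0,0,0]},{"travel":[0,0,-3],"delta_rot":[0,-0.04,0]},{"travel":[0,0,-4],"delta_rot":[0,0,0]},{"travel":[0,0,-4],"delta_rot":[0,0,0]}]' 
python3 t.py 513 203 200
python3 - <<'E'
from h import *
np.set_printoptions(precision=1,suppress=True)
for cam in ["side","top"]:
    c=arm.read_camera(cam);save(c,cam+"3.png")
    for n in ["cover_front","button_hole","stylus_grip","stylus"]:
        for r in arm.pinpoint(n,cam)[:1]: print(cam,n,w(c,r["point"]),r["score"])
    f=c["frame"][105:305,295:405] if cam=="side" else c["frame"][160:280,325:435]
    k=4
    cv2.imwrite(f"pics/{cam}3z.png",cv2.resize(f,None,fx=k,fy=k,interpolation=cv2.INTER_CUBIC)[:,:,::-1])
E
```

```text
clock: 5.6
ee_pos: [526.3, -187.7, 284.6]
ee_rot: [0.999, 0.038, -0.008, 0.002]
ft_force: [1.0, -0.3, 0.6]
finger_gap: -0.3
5.6 [ 526.266 -187.657  284.574] [ 0.988 -0.305  0.559] -0.32732433788032717
x [ 0.997  0.076 -0.017] z [-0.016 -0.006 -1.   ]
cm: [  1.802 -39.089   8.259]
side cover_front [ 521.3 -193.5  159.6] 0.77
side button_hole [ 461.5 -254.7   83.8] 0.55
side stylus_grip [510.6 203.  110.6] 0.44
side stylus [512.3 209.2  11.4] 0.56
top cover_front [ 520.6 -187.9  162.1] 0.83
top stylus_grip [511.6 202.6 113.4] 0.41
top stylus [513.8 202.6  19.6] 0.63
```

```bash
python3 -c "
import cv2,numpy as np
a=cv2.imread('pics/side3z.png')[:560];b=cv2.imread('pics/top3z.png');b=cv2.copyMakeBorder(b,0,560-b.shape[0] if b.shape[0]<560 else 0,0,0,0);
cv2.imwrite('pics/c3.png',np.hstack([a[:,:400],b[:560,:400]]))"
```

```text
(no output)
```

View pics/c3.png

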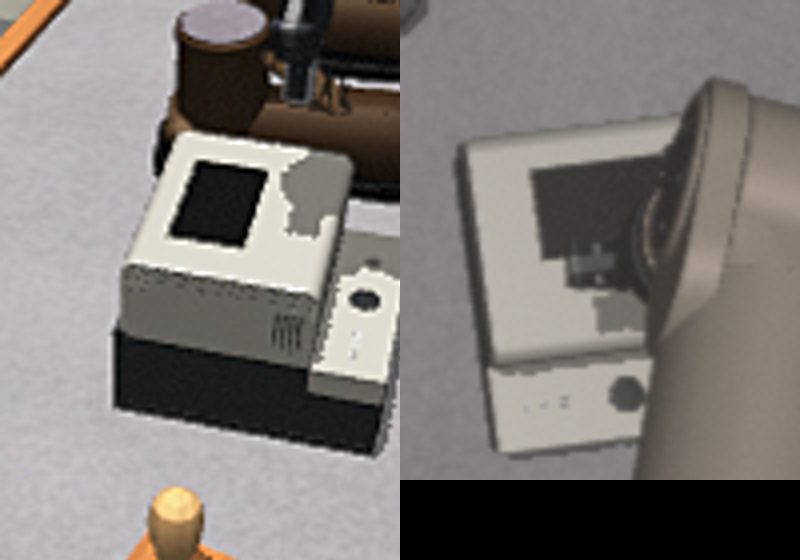

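```bash
python3 -m inch '[{"travel":[0.2,-4.9,0],"delta_rot":[0,-0.016,0]},{"travel":[0.2,-4.9,0],"delta_rot":[0,0,0]},{"travel":[0.2,-4.9,0],"delta_rot":[0,0,0]},{"travel":[0.2,-4.9,0],"delta_rot":[0,0,0]},{"travel":[0.2,-4.9,0],"delta_rot":[0,0,0]},{"travel":[0.2,-4.9,0],"delta_rot":[0,0,0]},{"travel":[0.2,-4.9,0],"delta_rot":[0,0,0]},{"travel":[0.2,-4,0],"delta_rot":[0,0,0]}]' 90
python3 t.py 512 203 230
python3 - <<'E'
from h import *
np.set_printoptions(precision=1,suppress=True)
c=arm.read_camera("wrist");save(c,"w4.png"); print(c["eye"],pix(c,[512,203,145]),pix(c,[512,203,55]))
for n in ["stylus_grip","stylus"]:
        for r in arm.pinpoint(n,"wrist")[:1]: print(n,w(c,r["point"]),r["score"])
E
```

```text
clock: 6.9
ee_pos: [514.4, 196.9, 274.9]
ee_rot: [0.999, 0.029, -0.019, 0.005]
ft_force: [0.2, 0.6, 0.7]
finger_gap: 55.5
6.9 [514.44  196.852 274.904] [0.223 0.644 0.672] 55.513921171575646
x [ 0.998  0.057 -0.039] z [-0.038 -0.011 -0.999]
cm: [-0.035 -0.667  4.489]
[598.  202.9 398.6] (np.float64(309.589644583476), np.float64(186.74473292716047)) (np.float64(310.98557566666324), np.float64(160.03039521477))
stylus_grip [510.1 206.7 106.2] 0.59
stylus [513.7 206.8  16.2] 0.97
```

View pics/w4.png

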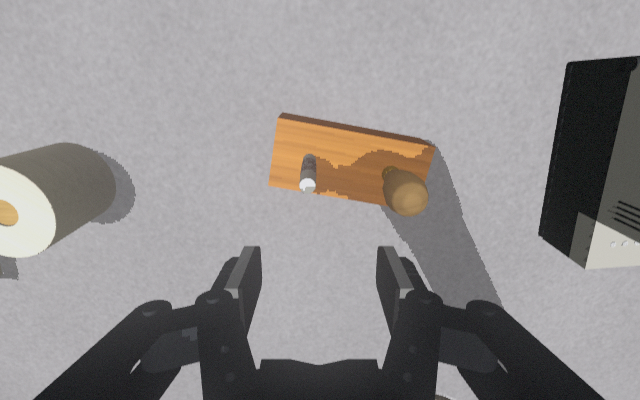

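```bash
python3 -m inch '[{"travel":[-0.1,-0.7,0],"delta_rot":[0.01,0.038,0]},{"travel":[0,0,3],"delta_rot":[0,0,0]},{"travel":[0,0,3],"delta_rot":[0,0,0]},{"travel":[0,0,2],"delta_rot":[0,0,0]},{"travel":[0,0,0],"delta_rot":[0,0,0]}]'
python3 t.py 512 204 108
python3 - <<'E'
from h import *
c=arm.read_camera("wrist");save(c,"w5.png"); print(pix(c,[512,204,145]),pix(c,[512,204,55]))
E
```

```text
clock: 7.55
ee_pos: [514.4, 197.7, 191.0]
ee_rot: [1.0, 0.027, 0.0, 0.001]
ft_force: [-0.2, -1.1, 0.8]
finger_gap: 55.0
7.55 [514.384 197.721 190.995] [-0.158 -1.092  0.819] 54.98624531912473
x [ 0.999  0.055 -0.   ] z [ 0.    -0.003 -1.   ]
cm: [-0.204 -0.662  8.298]
(np.float64(307.46922430162493), np.float64(235.96112453001575)) (np.float64(310.6139553876458), np.float64(190.3549565826582))
```

View pics/w5.png

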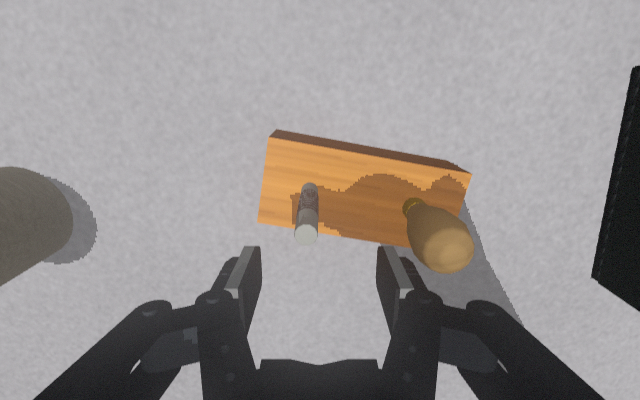

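```bash
python3 -m inch '[{"travel":[-0.15,-0.7,0],"delta_rot":[0,0,0]},{"travel":[0,0,0],"delta_rot":[0,0,0]}]'
python3 t.py 513 204.5 108
```

```text
clock: 7.8
ee_pos: [514.8, 204.6, 194.3]
ee_rot: [1.0, 0.026, 0.003, 0.001]
ft_force: [-0.1, -0.3, 0.6]
finger_gap: 55.2
7.8 [514.816 204.644 194.314] [-0.07  -0.304  0.617] 55.152222576386215
x [0.999 0.052 0.005] z [ 0.005 -0.001 -1.   ]
cm: [-0.225 -0.006  8.63 ]
```

```bash
python3 -m inch '[{"travel":[-0.2,0,2.5],"delta_rot":[0,0,0]},{"travel":[-0.05,0,2.5],"delta_rot":[0,0,0]},{"travel":[0,0,2],"delta_rot":[0,0,0]},{"travel":[0,0,1.4],"delta_rot":[0,0,0]},{"travel":[0,0,0],"delta_rot":[0,0,0]}]'
python3 t.py 513 204.5 108
python3 - <<'E'
from h import *
c=arm.read_camera("wrist");save(c,"w6.png"); print(pix(c,[512,204,145]),pix(c,[512,204,55]))
E
```

```text
clock: 8.3
ee_pos: [518.8, 207.2, 115.1]
ee_rot: [1.0, 0.026, 0.01, -0.002]
ft_force: [0.6, -0.2, -0.2]
finger_gap: 55.6
8.3 [518.756 207.178 115.125] [ 0.564 -0.249 -0.214] 55.560200308973016
x [0.998 0.051 0.02 ] z [ 0.02   0.004 -1.   ]
cm: [-0.603  0.24   0.7  ]
(np.float64(326.39887753476836), np.float64(336.1406695200974)) (np.float64(323.4915255099671), np.float64(235.28656199282))
```

View pics/w6.png

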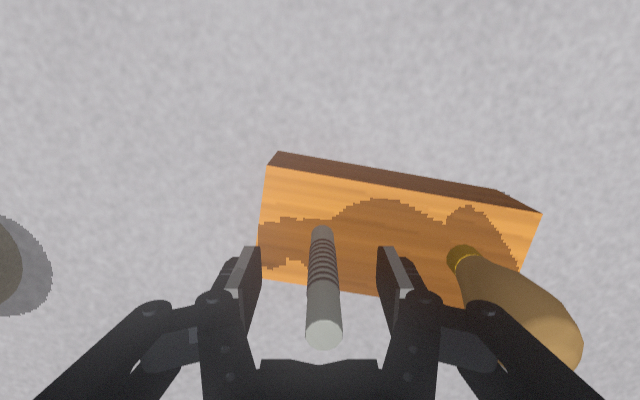

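```bash
python3 -m inch '[{"travel":[-0.4,0.15,0.3],"delta_rot":[-0.003,-0.02,0]},{"travel":[-0.2,0.1,0.3],"delta_rot":[0,0,0]},{"travel":[0,0,0],"delta_rot":[0,0,0]}]'
python3 t.py 513 204.5 108
```

```text
clock: 8.65
ee_pos: [515.4, 205.6, 112.7]
ee_rot: [1.0, 0.026, 0.003, -0.001]
ft_force: [-0.1, -0.3, 0.7]
finger_gap: 55.4
8.65 [515.401 205.568 112.737] [-0.142 -0.344  0.654] 55.35607072237957
x [0.999 0.051 0.005] z [ 0.005  0.002 -1.   ]
cm: [-0.248  0.095  0.472]
```

```bash
python3 -m inch '[{"travel":[-0.3,0.12,0.5],"delta_rot":[-0.002,-0.006,0]},{"travel":[-0.15,0.05,0.2],"delta_rot":[0,0,0]},{"travel":[0,0,0],"delta_rot":[0,0,0]}]'
python3 t.py 513 204.5 108
```

```text
clock: 8.95
ee_pos: [511.2, 203.7, 106.1]
ee_rot: [1.0, 0.026, 0.0, -0.0]
ft_force: [-0.0, 0.6, 0.4]
finger_gap: 55.4
8.95 [511.185 203.65  106.138] [-0.008  0.596  0.379] 55.41575151292855
x [0.999 0.051 0.   ] z [ 0.     0.001 -1.   ]
cm: [ 0.186 -0.076 -0.186]
```

Good alignment; close the jaws.

```bash
python3 -m inch '[{"travel":[0.12,0,0],"delta_rot":[0,0,0]},{"travel":[0,0,0],"delta_rot":[0,0,0]},{"travel":[0,0,0],"delta_rot":[0,0,0]},{"travel":[0,0,0],"delta_rot":[0,0,0]},{"travel":[0,0,0],"delta_rot":[0,0,0]},{"travel":[0,0,0],"delta_rot":[0,0,0]}]' 255
python3 t.py 513 204.5 108
python3 - <<'E'
from h import *
c=arm.read_camera("wrist");save(c,"w7.png")
E
```

```text
clock: 9.55
ee_pos: [512.5, 203.7, 106.3]
ee_rot: [1.0, 0.026, 0.0, -0.0]
ft_force: [-0.3, 0.4, -0.2]
finger_gap: 12.9
9.55 [512.539 203.742 106.253] [-0.254  0.371 -0.176] 12.905090301962007
x [0.999 0.051 0.001] z [ 0.001  0.001 -1.   ]
cm: [ 0.05  -0.073 -0.175]
```

View pics/w7.png

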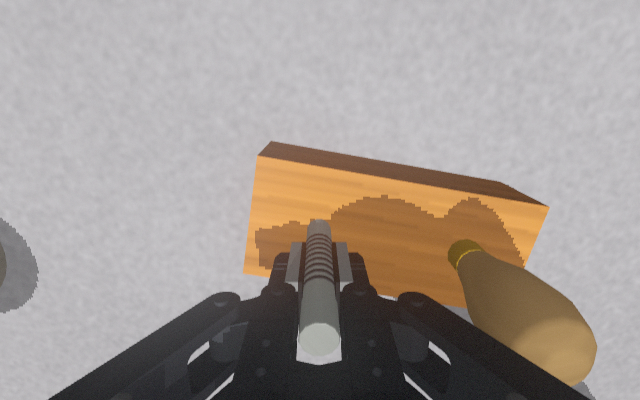

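```bash
python3 -m inch '[{"travel":[0,0,-0.8],"delta_rot":[0,0,0]},{"travel":[0,0,-1],"delta_rot":[0,0,0]},{"travel":[0,0,-1],"delta_rot":[0,0,0]},{"travel":[0,0,-1.5],"delta_rot":[0,0,0]},{"travel":[0,0,-2],"delta_rot":[0,0,0]},{"travel":[0,0,-3],"delta_rot":[0,0,0]},{"travel":[0,0,-3],"delta_rot":[0,0,0]},{"travel":[0,0,-4],"delta_rot":[0,0,0]}]'
python3 t.py 463 -254 260
python3 - <<'E'
from h import *
for cam in ["side","top","wrist"]: save(arm.read_camera(cam),cam+"8.png")
E
```

```text
clock: 10.4
ee_pos: [509.0, 202.2, 274.6]
ee_rot: [1.0, 0.026, -0.004, 0.001]
ft_force: [0.6, 1.0, -1.2]
finger_gap: 12.1
10.4 [509.005 202.224 274.574] [ 0.648  0.99  -1.199] 12.051099001205676
x [ 0.999  0.052 -0.008] z [-0.008 -0.003 -1.   ]
cm: [-6.966 45.316  1.621]
```

View pics/side8.png

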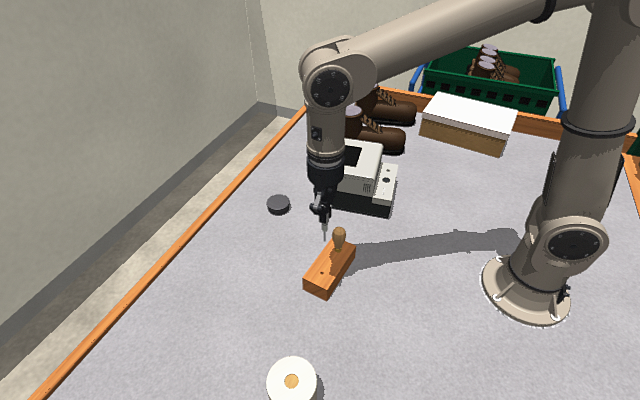

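View pics/wrist8.png

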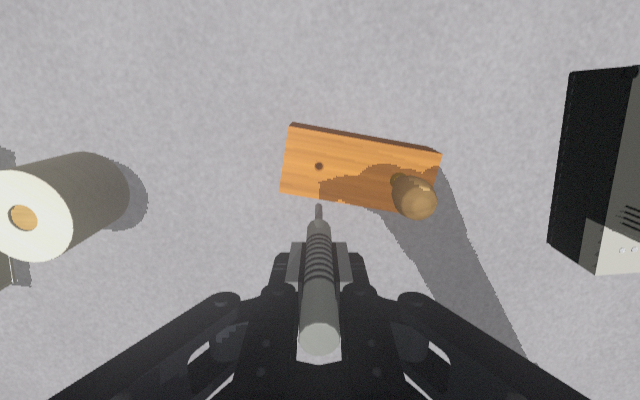

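View pics/top8.png

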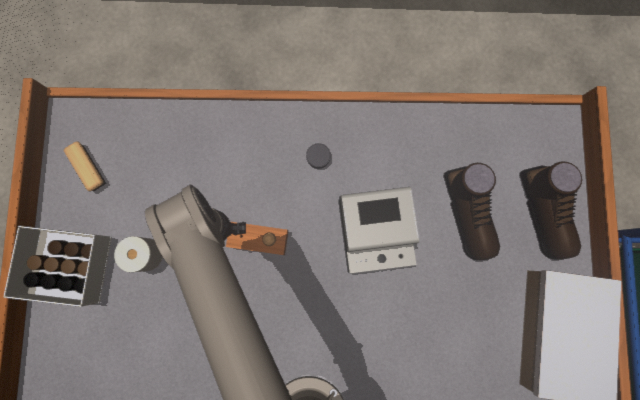

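```bash
python3 - <<'E'
from h import *
np.set_printoptions(precision=1,suppress=True)
for cam in ["top","side"]:
    c=arm.read_camera(cam); u,v=map(lambda t:int(round(t)),pix(c,[463,-254,85]))
    g=cv2.cvtColor(c["frame"],cv2.COLOR_RGB2GRAY).astype(float)
    r=5; sub=g[v-r:v+r+1,u-r:u+r+1]; print(u,v); print(sub.astype(int))
    bg=np.percentile(sub,70); wt=np.clip(bg-15-sub,0,None)
    n,lab=cv2.connectedComponents((wt>0).astype(np.uint8)); 
    yy,xx=np.mgrid[v-r:v+r+1,u-r:u+r+1]
    l=lab[r-1:r+2,r-1:r+2].max(); m=lab==l
    uu=(xx*wt*m).sum()/(wt*m).sum(); vv=(yy*wt*m).sum()/(wt*m).sum()
    print(cam,uu,vv,ray(c,uu,vv,85),ray(c,uu+.5,vv+.5,85))
    for nm in ["button_hole","printer","cover_front","hold_button"]:
        for q in arm.pinpoint(nm,cam)[:1]: print(nm,w(c,q["point"]),q["score"])
E
```

```text
400 256
[[179 178 180 179 179 179 179 179 179 178 177]
 [180 179 180 180 179 177 176 176 177 179 180]
 [180 180 180 177 171 155 161 171 178 179 179]
 [180 179 178 163 118  88  95 130 166 179 178]
 [179 180 175 138  85  65  69 103 151 172 179]
 [181 180 176 136  85  66  64  94 146 173 179]
 [180 181 176 153 109  77  78 108 156 176 179]
 [180 181 178 176 160 127 128 152 171 178 178]
 [182 182 180 179 178 173 174 177 179 178 178]
 [181 180 180 181 179 178 179 179 178 179 178]
 [180 181 179 180 180 178 178 179 178 179 178]]
top 400.41332378223495 255.72779369627509 [ 463.3 -254.9   85. ] [ 461.9 -256.3   85. ]
button_hole [ 463.7 -254.3   84.1] 0.62
cover_front [ 523.5 -188.7  162.6] 0.63
387 170
[[235 235 229 226 226 226 226 227 227 228 227]
 [229 232 227 227 227 226 227 226 226 226 227]
 [226 231 227 227 228 230 229 228 227 226 227]
 [226 230 227 229 231 228 230 231 230 227 226]
 [236 227 227 233 217 123 163 210 229 227 226]
 [232 226 227 236 138  78  56 116 210 227 227]
 [231 228 227 231 212 154 141 160 226 230 227]
 [230 227 226 228 233 237 238 235 231 227 226]
 [227 227 226 227 227 228 229 228 227 226 227]
 [227 227 227 227 225 227 227 227 227 226 226]
 [228 227 229 230 230 229 227 227 226 227 226]]
side 387.65157232704405 170.05283018867925 [ 460.1 -252.8   85. ] [ 457.9 -250.8   85. ]
printer [ 531.9 -188.7    0.9] 0.72
cover_front [ 518.6 -194.5  158.8] 0.79
```

```bash
python3 -m inch '[{"travel":[-1.5,4.7,-0.3],"delta_rot":[0,0,0]},{"travel":[-1.5,4.7,0],"delta_rot":[0,0,0]},{"travel":[-1.5,4.7,0],"delta_rot":[0,0,0]},{"travel":[-1,4.7,0],"delta_rot":[0,0,0]},{"travel":[-1,4.7,0],"delta_rot":[0,0,0]},{"travel":[-0.5,4.7,0],"delta_rot":[0,0,0]},{"travel":[0,4.7,0],"delta_rot":[0,0,0]},{"travel":[0,4.7,0],"delta_rot":[0,0,0]}]'
python3 t.py 462.5 -254.5 260
```

```text
clock: 11.85
ee_pos: [460.2, -180.0, 275.2]
ee_rot: [0.999, 0.035, -0.002, -0.002]
ft_force: [1.3, 0.2, 0.0]
finger_gap: 12.3
11.85 [ 460.161 -180.043  275.18 ] [1.253 0.184 0.   ] 12.311902243768811
x [ 0.997  0.071 -0.005] z [-0.005  0.003 -1.   ]
cm: [-0.287  7.449  1.493]
```

```bash
python3 -m inch '[{"travel":[0.2,3.5,0],"delta_rot":[0,0,0]},{"travel":[0,3.2,0],"delta_rot":[0,0,0]},{"travel":[0,0.6,2],"delta_rot":[0,0,0]},{"travel":[0,0,2.5],"delta_rot":[0,0,0]},{"travel":[0,0,0],"delta_rot":[0,0,0]}]'
python3 t.py 462.5 -254.5 195
python3 - <<'E'
from h import *
for cam in ["side","top","wrist"]: save(arm.read_camera(cam),cam+"9.png")
E
```

```text
clock: 12.35
ee_pos: [465.0, -266.5, 228.8]
ee_rot: [1.0, 0.028, -0.002, 0.001]
ft_force: [-0.7, 0.2, -1.0]
finger_gap: 12.4
12.35 [ 464.973 -266.506  228.792] [-0.745  0.222 -1.016] 12.353803152735313
x [ 0.998  0.055 -0.005] z [-0.005 -0.002 -1.   ]
cm: [-0.165 -1.218  3.378]
```

View pics/wrist9.png

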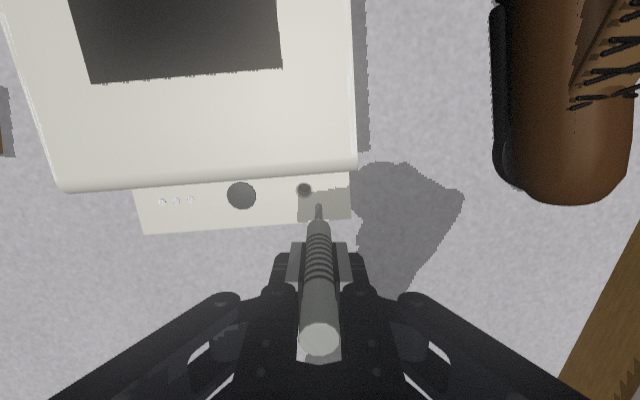

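View pics/side9.png

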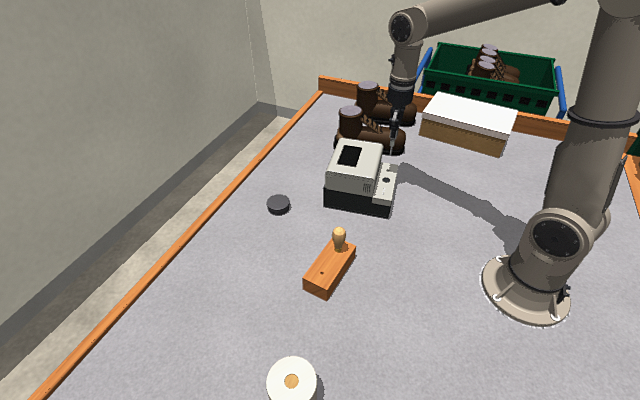

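```bash
python3 - <<'E'
from h import *
np.set_printoptions(precision=1,suppress=True)
c=arm.read_camera("wrist"); f=c["frame"][160:240,270:370]
cv2.imwrite("pics/w9z.png",cv2.resize(f,None,fx=7,fy=7,interpolation=cv2.INTER_CUBIC)[:,:,::-1])
for r in arm.pinpoint("button_hole","wrist")[:1]: print(w(c,r["point"]))
for r in arm.pinpoint("stylus","wrist")[:1]: print(w(c,r["point"]))
print(pix(c,[462.5,-254.5,85]),ray(c,304,189.5,85),ray(c,319,205,137.5),pix(c,[465,-266.5,137.5]))
E
```

```text
[ 461.2 -250.8   86.2]
[ 465.1 -265.6  143.2]
(np.float64(303.8015773911763), np.float64(189.68104412250574)) [ 462.7 -254.7   85. ] [ 467.5 -267.3  137.5] (np.float64(317.71306999609703), np.float64(208.23746342364302))
```

View pics/w9z.png

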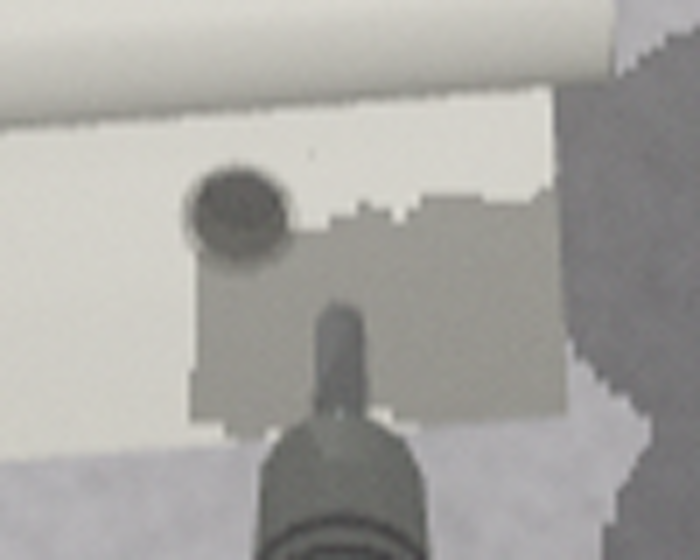

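```bash
python3 -m inch '[{"travel":[-0.2,-0.8,0],"delta_rot":[0.002,0.005,0]},{"travel":[0,-0.4,1],"delta_rot":[0,0,0]},{"travel":[0,0,1.2],"delta_rot":[0,0,0]},{"travel":[0,0,1],"delta_rot":[0,0,0]},{"travel":[0,0,0],"delta_rot":[0,0,0]}]'
python3 t.py 461.7 -254.3 187
python3 - <<'E'
from h import *
np.set_printoptions(precision=1,suppress=True)
c=arm.read_camera("wrist"); f=c["frame"][160:240,270:370]
cv2.imwrite("pics/w10z.png",cv2.resize(f,None,fx=7,fy=7,interpolation=cv2.INTER_CUBIC)[:,:,::-1])
s=arm.read_state();p=s["ee_pos"]-[0,0,91.3]
print(pix(c,p),pix(c,[462.5,-254.5,85]))
E
```

```text
clock: 13.15
ee_pos: [466.4, -252.3, 200.3]
ee_rot: [1.0, 0.03, 0.006, 0.002]
ft_force: [-0.3, 0.0, -0.8]
finger_gap: 12.9
13.15 [ 466.351 -252.252  200.322] [-0.291  0.043 -0.844] 12.872924171283335
x [0.998 0.061 0.012] z [ 0.012 -0.004 -1.   ]
cm: [-0.492  0.171  1.327]
(np.float64(318.538236198814), np.float64(207.40127405078306)) (np.float64(320.57168199852595), np.float64(202.1297376817955))
```

View pics/w10z.png

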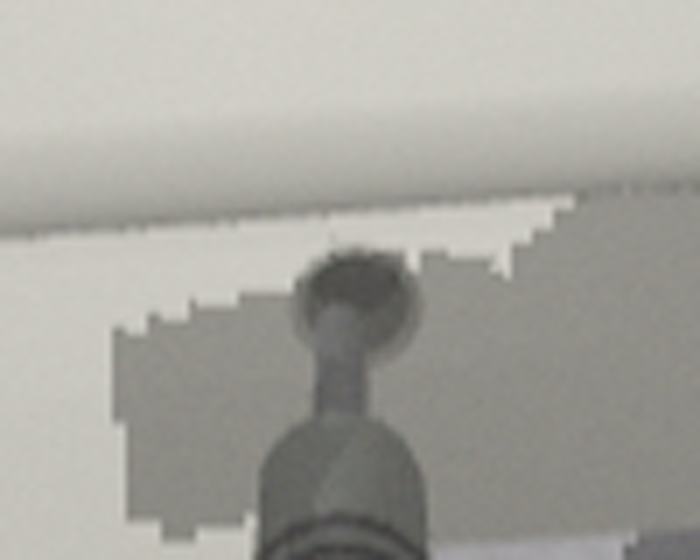

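```bash
python3 -m inch '[{"travel":[-0.45,0.2,0],"delta_rot":[0.004,-0.012,0]},{"travel":[-0.1,0.05,0],"delta_rot":[0,0,0]},{"travel":[0,0,0],"delta_rot":[0,0,0]}]'
python3 t.py 461.7 -254.3 187
python3 - <<'E'
from h import *
np.set_printoptions(precision=1,suppress=True)
c=arm.read_camera("wrist"); f=c["frame"][160:240,270:370]
cv2.imwrite("pics/w11z.png",cv2.resize(f,None,fx=7,fy=7,interpolation=cv2.INTER_CUBIC)[:,:,::-1])
s=arm.read_state();M=R.from_quat(s["ee_rot"]).as_matrix();p=s["ee_pos"]+91.3*M[:,2]
print(pix(c,p),pix(c,[462.5,-254.5,85]),pix(c,p+[1,0,0]))
E
```

```text
clock: 13.5
ee_pos: [461.2, -256.3, 201.1]
ee_rot: [1.0, 0.03, -0.0, 0.0]
ft_force: [0.5, -0.3, -0.9]
finger_gap: 12.5
13.5 [ 461.198 -256.289  201.07 ] [ 0.499 -0.297 -0.864] 12.468837704122375
x [ 0.998  0.06  -0.   ] z [-0.    -0.001 -1.   ]
cm: [ 0.062 -0.197  1.407]
(np.float64(318.7587602149175), np.float64(206.0687406146965)) (np.float64(316.3335784968752), np.float64(193.6153087901912)) (np.float64(318.84360189771013), np.float64(204.74788075871956))
```

View pics/w11z.png

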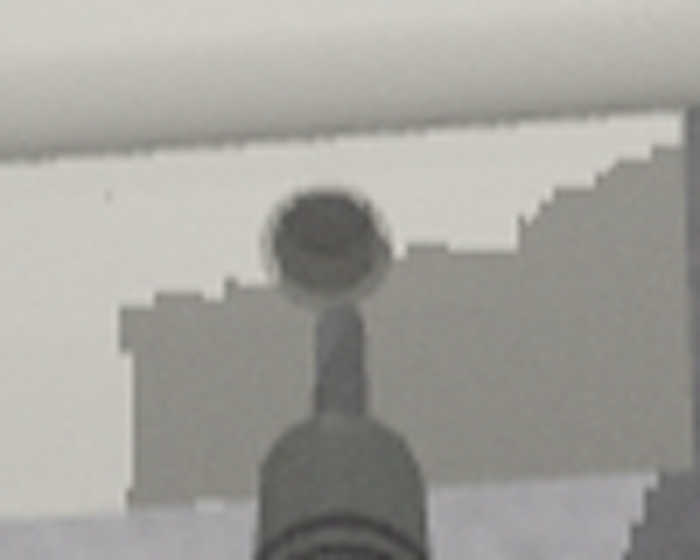

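```bash
python3 -m inch '[{"travel":[0.05,-0.22,0],"delta_rot":[0,0,0]},{"travel":[0,0,0.6],"delta_rot":[0,0,0]},{"travel":[0,0,0.6],"delta_rot":[0,0,0]},{"travel":[0,0,0],"delta_rot":[0,0,0]}]'
python3 t.py 461.6 -254.7 177
python3 - <<'E'
from h import *
np.set_printoptions(precision=1,suppress=True)
c=arm.read_camera("wrist"); f=c["frame"][160:240,270:370]
cv2.imwrite("pics/w12z.png",cv2.resize(f,None,fx=7,fy=7,interpolation=cv2.INTER_CUBIC)[:,:,::-1])
s=arm.read_state();M=R.from_quat(s["ee_rot"]).as_matrix();p=s["ee_pos"]+91.3*M[:,2]
print(p,pix(c,p),pix(c,[461.6,-254.7,85]))
E
```

```text
clock: 13.95
ee_pos: [462.0, -254.0, 188.7]
ee_rot: [1.0, 0.03, 0.001, 0.001]
ft_force: [-1.0, -0.3, -0.2]
finger_gap: 12.3
13.95 [ 462.011 -253.991  188.667] [-1.022 -0.315 -0.216] 12.26190973301402
x [0.998 0.06  0.001] z [ 0.001 -0.001 -1.   ]
cm: [-0.047  0.067  1.167]
[ 462.4 -254.3   97.7] (np.float64(318.88013774768865), np.float64(205.98883467237948)) (np.float64(319.35507909128654), np.float64(201.22147044184274))
```

View pics/w12z.png

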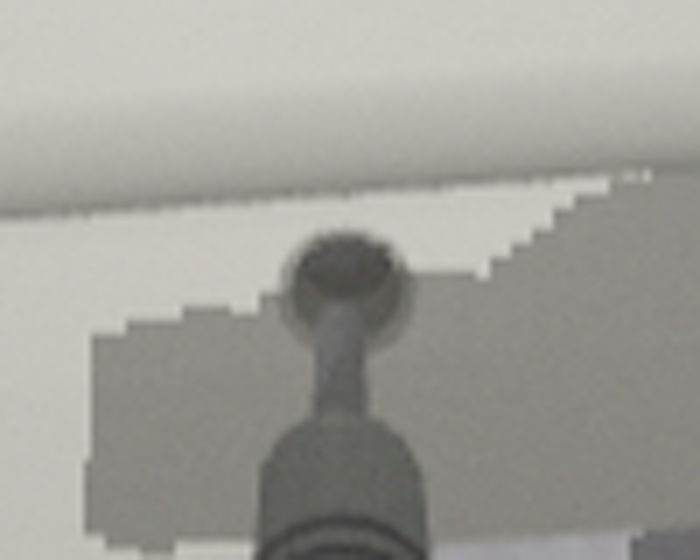

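```bash
python3 -m inch '[{"travel":[-0.05,0.05,0.5],"delta_rot":[0,-0.001,0]},{"travel":[0,0,0.5],"delta_rot":[0,0,0]},{"travel":[0,0,0],"delta_rot":[0,0,0]}]'
python3 t.py 461.6 -254.7 177
python3 - <<'E'
from h import *
np.set_printoptions(precision=1,suppress=True)
c=arm.read_camera("wrist"); f=c["frame"][160:240,270:370]
cv2.imwrite("pics/w13z.png",cv2.resize(f,None,fx=7,fy=7,interpolation=cv2.INTER_CUBIC)[:,:,::-1])
s=arm.read_state();M=R.from_quat(s["ee_rot"]).as_matrix();p=s["ee_pos"]+91.3*M[:,2]
print(p,pix(c,p),pix(c,[461.6,-254.7,85]))
E
```

```text
clock: 14.3
ee_pos: [461.7, -254.8, 178.1]
ee_rot: [1.0, 0.03, 0.0, 0.001]
ft_force: [-0.4, -0.2, 0.3]
finger_gap: 12.7
14.3 [ 461.711 -254.763  178.109] [-0.43  -0.164  0.346] 12.728890130943828
x [0.998 0.06  0.001] z [ 0.001 -0.002 -1.   ]
cm: [-0.011 -0.007  0.111]
[ 462.  -255.    87.1] (np.float64(318.86143421452846), np.float64(206.0172891420629)) (np.float64(318.399949085443), np.float64(205.48626953354952))
```

View pics/w13z.png

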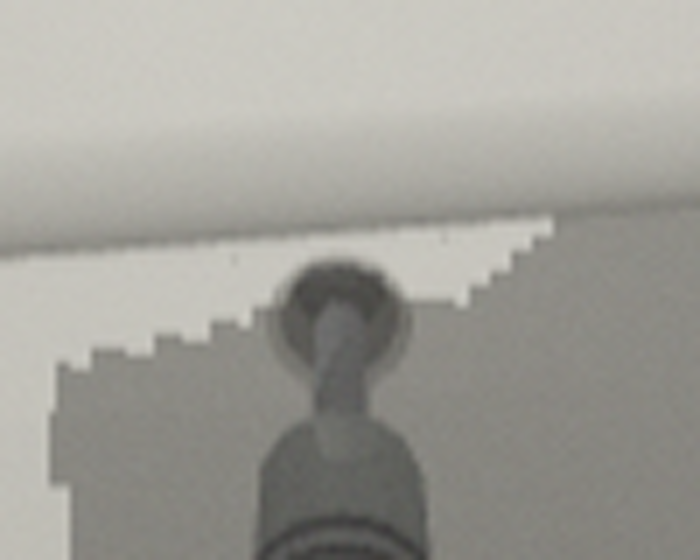

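```bash
python3 -m inch '[{"travel":[0,0,0.5],"delta_rot":[0,0,0]},{"travel":[0,0,0.5],"delta_rot":[0,0,0]},{"travel":[0,0,0],"delta_rot":[0,0,0]}]'
python3 t.py 461.6 -254.7 159.3
```

```text
clock: 14.65
ee_pos: [462.1, -254.9, 167.7]
ee_rot: [1.0, 0.03, 0.001, 0.001]
ft_force: [-0.1, -0.1, -0.4]
finger_gap: 12.7
14.65 [ 462.053 -254.946  167.747] [-0.078 -0.145 -0.438] 12.663426208650042
x [0.998 0.06  0.001] z [ 0.001 -0.002 -1.   ]
cm: [-0.045 -0.029  0.845]
```

```bash
python3 -m inch '[{"travel":[-0.03,0,0.3],"delta_rot":[0,0,0]},{"travel":[0,0,0.3],"delta_rot":[0,0,0]},{"travel":[0,0,0],"delta_rot":[0,0,0]}]'
python3 t.py 461.6 -254.7 159.3;  python3 -m inch '[{"travel":[0,0,0.2],"delta_rot":[0,0,0]},{"travel":[0,0,0],"delta_rot":[0,0,0]}]'; python3 -m inch '[{"travel":[0,0,0.15],"delta_rot":[0,0,0]},{"travel":[0,0,0],"delta_rot":[0,0,0]}]'
```

```text
clock: 14.95
ee_pos: [462.1, -255.1, 161.8]
ee_rot: [1.0, 0.03, 0.001, 0.001]
ft_force: [-0.1, -0.1, 0.6]
finger_gap: 12.3
14.95 [ 462.09  -255.093  161.789] [-0.086 -0.112  0.607] 12.312779057320867
x [0.998 0.059 0.002] z [ 0.002 -0.002 -1.   ]
cm: [-0.047 -0.043  0.249]
clock: 15.15
ee_pos: [462.2, -255.1, 160.2]
ee_rot: [1.0, 0.03, 0.001, 0.001]
ft_force: [-1.0, -1.0, 2.6]
finger_gap: 12.5
clock: 15.35
ee_pos: [462.3, -255.1, 159.3]
ee_rot: [1.0, 0.03, 0.001, 0.001]
ft_force: [-1.6, 0.8, 2.2]
finger_gap: 12.7
```

```bash
for i in 1; do python3 -m inch '[{"travel":[0,0,0.15],"delta_rot":[0,0,0]},{"travel":[0,0,0],"delta_rot":[0,0,0]}]'; python3 -m inch '[{"travel":[0,0,0.15],"delta_rot":[0,0,0]},{"travel":[0,0,0],"delta_rot":[0,0,0]}]'; done; python3 t.py
```

```text
clock: 15.55
ee_pos: [462.5, -255.2, 159.1]
ee_rot: [1.0, 0.03, 0.001, 0.001]
ft_force: [-1.8, 0.4, 2.6]
finger_gap: 12.6
clock: 15.75
ee_pos: [462.5, -255.2, 159.1]
ee_rot: [1.0, 0.03, 0.001, 0.001]
ft_force: [-1.3, 1.7, 2.8]
finger_gap: 12.6
15.75 [ 462.518 -255.214  159.066] [-1.311  1.72   2.777] 12.579975198890867
x [0.998 0.059 0.003] z [ 0.003 -0.002 -1.   ]
```

```bash
python3 -m inch '[{"travel":[-0.05,0,0.3],"delta_rot":[0,0,0]}]'; python3 -m inch '[{"travel":[0,0,0.3],"delta_rot":[0,0,0]}]'; python3 -m inch '[{"travel":[0,0,0.4],"delta_rot":[0,0,0]}]'; python3 t.py
```

```text
clock: 15.85
ee_pos: [463.0, -255.5, 158.2]
ee_rot: [1.0, 0.029, 0.002, 0.002]
ft_force: [-4.3, 2.4, 23.9]
finger_gap: 12.3
clock: 15.95
ee_pos: [463.6, -255.6, 158.0]
ee_rot: [1.0, 0.029, 0.003, 0.002]
ft_force: [-6.9, 3.8, 25.4]
finger_gap: 12.5
clock: 16.05
ee_pos: [464.2, -255.7, 157.8]
ee_rot: [1.0, 0.029, 0.003, 0.002]
ft_force: [-8.2, 4.6, 31.9]
finger_gap: 12.4
16.05 [ 464.187 -255.727  157.785] [-8.195  4.607 31.921] 12.424671239168326
x [0.998 0.058 0.006] z [ 0.007 -0.003 -1.   ]
```

```bash
python3 -m inch '[{"travel":[-0.15,-0.03,0],"delta_rot":[0.002,-0.006,0]}]'; python3 -m inch '[{"travel":[-0.1,-0.03,0.1],"delta_rot":[0,0,0]}]'; python3 -m inch '[{"travel":[0,0,0.12],"delta_rot":[0,0,0]}]'; python3 t.py
```

```text
clock: 16.15
ee_pos: [463.7, -255.7, 159.4]
ee_rot: [1.0, 0.029, 0.002, 0.001]
ft_force: [1.5, 0.6, 1.8]
finger_gap: 12.3
clock: 16.25
ee_pos: [464.1, -255.9, 159.4]
ee_rot: [1.0, 0.029, 0.003, 0.002]
ft_force: [-0.3, 0.1, 3.1]
finger_gap: 12.3
clock: 16.35
ee_pos: [464.5, -256.0, 158.7]
ee_rot: [1.0, 0.029, 0.004, 0.002]
ft_force: [-1.7, 1.6, 9.2]
finger_gap: 12.4
16.35 [ 464.544 -255.959  158.706] [-1.678  1.566  9.198] 12.402188977263252
x [0.998 0.058 0.008] z [ 0.008 -0.004 -1.   ]
```

```bash
python3 -m inch '[{"travel":[-0.4,-0.1,0.05],"delta_rot":[0.004,-0.01,0]},{"travel":[-0.1,-0.05,0.1],"delta_rot":[0,0,0]}]'; python3 t.py;  python3 -m inch '[{"travel":[-0.1,0,0.15],"delta_rot":[0,-0.002,0]}]'; python3 t.py
```

```text
clock: 16.55
ee_pos: [462.9, -255.7, 158.7]
ee_rot: [1.0, 0.029, 0.003, 0.002]
ft_force: [-0.7, -0.3, 9.8]
finger_gap: 12.5
16.55 [ 462.869 -255.698  158.698] [-0.701 -0.252  9.793] 12.492426491664045
x [0.998 0.059 0.005] z [ 0.006 -0.003 -1.   ]
clock: 16.65
ee_pos: [463.0, -255.8, 158.4]
ee_rot: [1.0, 0.029, 0.003, 0.002]
ft_force: [-1.4, 1.6, 13.8]
finger_gap: 12.4
16.65 [ 463.023 -255.85   158.446] [-1.408  1.596 13.805] 12.354158146397161
x [0.998 0.059 0.006] z [ 0.006 -0.004 -1.   ]
```

```bash
python3 - <<'E'
from h import *
np.set_printoptions(precision=1,suppress=True)
for cam in ["wrist","side","top"]:
    c=arm.read_camera(cam); save(c,cam+"14.png")
    s=arm.read_state(); print(s["clock"],s["ee_pos"],s["ft_force"],s["finger_gap"])
    if cam!="top":
      for n in ["cover_front","stylus","stylus_grip"]:
        for r in arm.pinpoint(n,cam)[:1]: print(n,w(c,r["point"]),r["score"])
for i in range(6): c=arm.read_camera("side")
s=arm.read_state(); print(s["clock"],s["ee_pos"],s["ft_force"],s["finger_gap"])
E
```

```text
16.7 [ 463.  -255.8  158.5] [-1.9  1.6 11.8] 12.57178162236951
cover_front [ 517.6 -192.3  161. ] 0.82
stylus [ 461.8 -253.8   67.8] 0.71
stylus_grip [ 461.5 -254.8  164.6] 0.8
16.9 [ 463.  -255.8  158.5] [-0.8  1.4 11.6] 12.658660371298225
cover_front [ 522.  -192.4  158.9] 0.79
stylus [ 464.2 -255.2   63.3] 0.56
stylus_grip [ 460.9 -260.1  161.4] 0.49
17.1 [ 463.  -255.8  158.5] [-1.   1.8 12.1] 12.316997736688759
17.4 [ 462.9 -255.8  158.5] [-0.7  1.9 11.5] 12.343849585666007
```

View pics/wrist14.png

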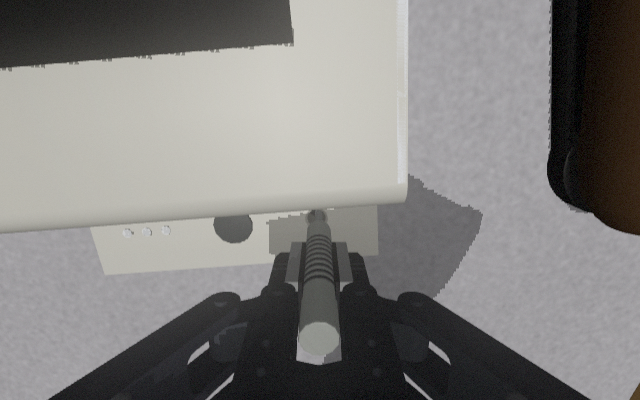

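View pics/side14.png

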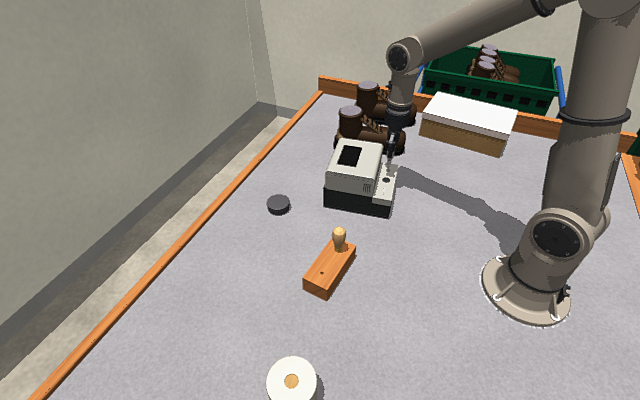

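```bash
python3 -c "
from station import arm
print(arm.sign_off())
s=arm.read_state();print(s['clock'],s['ee_pos'],s['ft_force'],s['finger_gap'])"
```

```text
the job is handed in; nothing more can be done
None
the job is handed in; nothing more can be done
```

The job is done and handed in at about 17.4 s. The cover is shut, and the gripped stylus is holding the recessed button down at its stop.

- **Cover:** I pushed it shut with the closed fingertips, following its arc. Contact reached about 29 N at the stop, more than the 2 to 6 N suggested but under the 40 N limit. Afterwards the images put the pushing point on its top face at 159–161 mm above the bench (160 mm when shut).
- **Stylus and button:** I took the stylus from the block, centred its pin over the hole with the wrist camera, and pressed until the force rose sharply.
- **Last checks:**
  - The push held steady at 11.5–12 N for 0.7 s, well above the 4 N spring.
  - By the arm's position the pin end was at about 67 mm (stop at 68 mm); the wrist camera put it at 67.8 mm.
  - The side-camera network put the pin end at 63.3 mm, which disagrees with the other two; I took it as network error.
  - The finger gap was steady at about 12.4 mm. That is below the 14 mm handle, but the stylus showed firmly held.
- **Less clean:** The push briefly reached 32 N. When I eased it to re-centre the pin, the button may have risen by about 1 mm before I pressed it down again, with the cover shut throughout.
- **Bystanders:** The awl, boot, spare roll and polish tin showed no movement by eye in the side picture; I did not measure them again.

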